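Shut off the gas line and vent it

TASK

Shut the gas off: with the fingers, push the lever of the ball valve round by a quarter turn, clockwise seen from above, until it stands square across its pipe. Only then press the broad mushroom-headed vent button gently down to its stop with the fingertips, keep it down for two seconds, and let it come up again. Leave the other two buttons and their gauge blocks, the bottle, the beaker and the pin block alone; there is nothing to pick up.

Things in the scene. Friction and masses are not known exactly. Their poses are not given: they have to be found in the camera images.
- valve: Ball valve fixed to the bench: steel pipe 20 mm in diameter and 220 long along the body's x axis, pipe axis 22 above the bench, brass parts round its middle (ball and fittings, up to 38 mm wide; a brass stem 20 mm across rises to 58). Origin on the bench under the lever's pivot. x along the pipe (roughly away from the robot), z up.
- valve_pivot (a point): Point on the lever's vertical turning axis, level with the lever's top, 76 mm above the bench.
- lever_end (a point): Point on the lever's top face at its free end, 100 mm from the turning axis, 76 mm above the bench. The lever is a straight bare-steel bar 14 wide and 16 high, underside 60 above the bench (28 mm of free height under its outer part down to the 20 mm pipe's top at 32). It runs from the turning axis straight to this point.
- lever (a joint): Angle of the lever in rad. 0: along the pipe, pointing to the valve's -x (roughly towards the robot), gas open. It grows as the lever turns clockwise seen from above, to 1.571 (a stop): square across the pipe, pointing to the valve's +y, gas shut. It starts between 0 and 0.35. Stiff by friction: stays where it is left, about 2 N at 65 mm from the axis moves it.
- vent_module: Vent block, the one to use: aluminium block 110 (x) x 66 (y) x 45 high, fixed to the bench, origin at the centre of its underside; on its top a face-up round gauge (48 across, top 56 above the bench, centre 26 mm towards +x of the block) and, 30 mm towards -x of the block's centre, the vent button: a round black mushroom head 38 across with a domed top. x roughly away from the robot, z up.
- vent_top (a point): Centre of the top of the mushroom-headed vent button, 76 mm above the bench when up; it goes down with the button.
- vent (a joint): Travel of that button in m: 0 up (at rest), 0.012 fully down. A spring button: about 1 N starts it, 6 N holds it at its stop; it springs up when let go.
- plunger_module: Another block: aluminium block 110 (x) x 66 (y) x 45 high, fixed to the bench, origin at the centre of its underside; on its top a face-up round gauge (48 across, top 56 above the bench, centre 26 mm towards +x of the block) and, 30 mm towards -x of the block's centre, a thin round black plunger 16 across. The button is not wanted in this job.
- plunger_top (a point): Centre of the top of the thin plunger, 76 mm above the bench.
- plunger (a joint): Travel of that button in m: 0 up (at rest), 0.012 fully down. To be left alone.
- square_module: Another block: aluminium block 110 (x) x 66 (y) x 45 high, fixed to the bench, origin at the centre of its underside; on its top a face-up round gauge (48 across, top 56 above the bench, centre 26 mm towards +x of the block) and, 30 mm towards -x of the block's centre, a square black button 25 x 25. The button is not wanted in this job.
- square_top (a point): Centre of the top of the square button, 76 mm above the bench.
- square (a joint): Travel of that button in m: 0 up (at rest), 0.012 fully down. To be left alone.
- reagent: Loose white plastic bottle with a red cap, 60 across, 115 tall, origin at the centre of its underside. To be left alone.
- beaker: Loose clear glass beaker, 72 across the rim, 85 tall, origin at the centre of its underside. To be left alone.
- pin_block: Loose white plastic block 50 x 50 x 12 with four steel pins standing to 42 above the bench, origin at the centre of its underside. To be left alone.
Mind the look-alikes: they are no part of the job. What is shaped like the valve but blue, brown or pink is not meant.

How it is judged (in metres and radians):
On the way, in this order (a step that is already met when the one before it is completed fails the run):
1. the valve lever stands across its pipe (within 0.27 rad of square) (value of joint lever above 1.3 rad), for 0.2 s.
2. the vent button is kept down, 8 mm or more of its 12, for 1.5 s (value of joint vent above 0.008 m), for 1.5 s.
3. the vent button has come up again (value of joint vent below 0.002 m), for 0.2 s.
At the end, for the whole second after the job is handed in: The lever is turned to 1.3 rad or more (of 1.571), the vent button is up again (within 2 mm), the other two buttons are up, and the bottle, beaker and pin block stand upright and at rest within 20 mm of where they began (value of joint lever above 1.3 rad and value of joint each of vent, plunger, square below 0.002 m and distance of each of reagent, beaker, pin_block from where it was at the start of the episode below 0.02 m and angle between each of reagent, beaker, pin_block's own z axis and vertical below 0.2 rad and linear speed of each of reagent, beaker, pin_block below 0.02 m/s); the robot touches nothing.
It fails at once if the vent button is pressed (5 mm or more) while the lever is short of 1.25 rad (value of joint vent above 0.005 m and value of joint lever below 1.25 rad).
It fails at once if another button or its block is touched with more than 2 N, or another button goes down by 3 mm (contact force between any of the fingers, the arm and plunger_module above 2 N or contact force between any of the fingers, the arm and square_module above 2 N or value of joint any of plunger, square above 0.003 m).
It fails at once if the vent block or its button is pushed with more than 30 N (contact force between any of the fingers, the arm and vent_module above 30 N).
It fails at once if the valve or its lever is squeezed or pushed with more than 35 N (contact force between any of the fingers, the arm and valve above 35 N).
It fails at once if the bottle, the beaker or the pin block is shifted by more than 20 mm, lifted or tipped (distance of any of reagent, beaker, pin_block from where it was at the start of the episode above 0.02 m or angle between any of reagent, beaker, pin_block's own z axis and vertical above 0.3 rad).
It also fails if it takes over 54 s, if anything falls off the work surface, if the arm or the gripper's body presses on something with over 40 N, if the wrist force passes 120 N, or if a joint passes its speed limit or range.

ROBOT

A 6-joint arm with a two-finger parallel gripper is mounted at the origin on the work surface. World frame = base frame: x ahead of the robot, y to its left, z up, the work surface at z = 0. Lengths are in mm, angles in degrees, forces in N, time in s.
With the tool pointing down it reaches from about 300 to 850 mm from the base axis. Payload 4.2 kg.
Tool frame: the origin (TCP) lies midway between the tips of the shut fingers; the grasp point (between the pads) lies 19 mm behind it (env.grip_depth is the distance from the TCP to the grasp point, in mm); z points along the fingers, y is the line along which they close (so a half turn about z gives the same grasp; the last joint's range is limited). The gripper opens to 91 mm and grips with 3 to 60 N. Pads are 32 mm wide; open, the fingers measure 118 mm over their backs; the gripper's body (76 mm by 178 mm) begins 60 mm behind the grasp point.
Start: joints at [-66.349, 18.312, 89.639, -0, 72.044, -1.146], TCP at [241.168, -521.997, 213.976] pointing down, gripper open.
Joint ranges: [-177.97, 177.97], [-48.28, 115.42], [12.27, 149.76], [-77.06, 257.06], [2.81, 150.46], [-146.56, 146.56]. Speed limits (degrees/s): [147.25, 147.25, 180, 180, 180, 180].

INTERFACE

Orientations are given as [roll, pitch, yaw] about the fixed x, y, z axes, in that order (R = Rz(yaw) Ry(pitch) Rx(roll)).
In Python, from workcell import env, eyes gives the robot as it stands.
- The arm moves only by the tool send_rows, never from a script. Its argument "motion" is a list of rows, each a list of 7 numbers: the shift along the world's x, y, z normalised to -1 to 1, where 1 is 0.5 m, then the turn, a rotation vector about the world's x, y, z normalised to -1 to 1, where 1 is 60 degrees, then the opening, from -1 (shut) to 1 (fully open). A call has 1 to 20 rows; each row is the pose to reach, as a shift and turn from the pose commanded when the call began; what a row does not reach only later rows make up. A row lasts 1/8 s, in which the tool goes at most 62.5 mm and 10.7 degrees, less where a joint would pass 70% of its speed; a pose out of reach is approached as far as the arm can. A call with a number of a shift or a turn outside -1 to 1 is refused whole. A call with a gripper value outside its range is refused whole. The fingers move at their own pace and stop on an object; "squeeze" is the grip in N (left out, the last holds). Time passes only in rows, so rows that repeat a pose let the fingers close. It gives the time, the measured TCP pose, the force, the opening and the grip force at its end, in the units of the state.
- env.state(): the state, without advancing time (a new reading comes with each control period).
- eyes.grab_frame(name): name is "scene" or "top" or "wrist"; returns a dict with "pixels" (480x640x3 uint8, red, green, blue), "depth" (480x640 float32, mm along the optical axis (not along the pixel's ray), 0 where there is no reading), "fx", "fy", "cx", "cy" (pixels), "R" (3x3) and "t" (3): a world point X has camera coordinates R X + t; the wrist camera has in their place "T_tool_cam" (4x4, takes a point from camera to tool coordinates, whose origin is the TCP and whose axes are the flange's). Camera axes: x right, y down, z forward; pixel columns grow to the right and rows downward; lengths in mm; the calibration is good to about 2 mm. The wrist camera is an equidistant fisheye: a pixel r from the principal point sees the ray r / f radians off the axis. A picture is of the moment at which its call begins: read the wrist's pose just before it.
- env.job_done(): hands the job in; it is judged then, once.
The state is a dict: "time_s": time; "qpos": joint angles; "qvel": joint speeds; "effort": joint torques, N m; "ee_pos": TCP position; "ee_rot": TCP orientation; "force": force on the tool from outside, world axes, zero at the start; "torque": the same for the moment, N m; "gripper_width": finger opening in mm; "gripper_force": force on a finger pad.
Only numpy, scipy, OpenCV 4.12 (cv2) and the standard library are available. Lean on these libraries where they do the work, as an engineer would, in place of code of your own. Each camera call takes 0.05 s, during which the arm holds its last target. There are 200 camera calls.

## Working session

There is one attempt and no reset: what is moved stays moved. The work goes in short steps, Python scripts to look and compute and a tool call to move; the robot and the scene stay as the last step left them, time stands still between calls to the robot, and variables do not carry over. Pictures are saved under pics/ and viewed, at most 10 in all, crops included, and the job is handed in when it is done.

Besides the shell and the picture viewer there is one more tool, called after "Request:" by a JSON object that holds its "name" and its "arguments", one argument or row to a line. send_rows: Moves the arm, as the interface text tells. Its arguments: {"type":"object","properties":{"motion":{"type":"array"},"squeeze":{"type":"number"}},"required":["motion"]}

```bash
mkdir -p pics; cat > h.py <<'E'
import numpy as np, cv2
from workcell import env, eyes
def cloud(f):
    v,u=np.mgrid[0:480,0:640]; d=f["depth"]
    P=np.stack([(u-f["cx"])/f["fx"]*d,(v-f["cy"])/f["fy"]*d,d],-1)
    W=(P-f["t"])@f["R"]   # R^T (P-t)
    W[d==0]=np.nan; return W
E
python3 - <<'E'
from h import *
for n in("scene","top"):
    f=eyes.grab_frame(n); cv2.imwrite(f"pics/{n}0.png",f["pixels"][...,::-1])
    np.savez(f"{n}0.npz",**f)
    print(n,f["R"],f["t"],f["fx"],(f["depth"]>0).mean())
s=env.state(); print(s)
E
```

```text
scene [[-0.50564851  0.86271434  0.00659967]
 [ 0.48078541  0.28813004 -0.82814641]
 [-0.71635534 -0.41557797 -0.56047299]] [ 101.74289816 -258.05794998 1669.68549781] 479.3232934666104 0.9889811197916667
top [[-0.00964087 -0.99994554  0.00399651]
 [-0.99351374  0.00912585 -0.11334537]
 [ 0.11330273 -0.00506334 -0.99354761]] [ 172.49668925  521.59887458 1043.46828717] 456.4671550462779 0.9960123697916666
{'time_s': 0.1, 'qpos': array([-6.63497628e+01,  1.83477864e+01,  8.96986029e+01, -2.80197461e-03,
        7.20441630e+01, -1.14606294e+00]), 'qvel': array([-0.01273037, -0.18096606, -0.20519279,  0.14061982,  0.00285369,
        0.06574109]), 'effort': array([ 3.68180363e-04, -4.13331485e+01, -2.32509917e+01,  7.30535388e-02,
        4.21923702e-02, -5.37957101e-05]), 'ee_pos': array([ 240.95708864, -521.58498876,  213.21178826]), 'ee_rot': array([-1.79909413e+02,  8.52444628e-04,  2.47971667e+01]), 'force': array([-0.92263694, -0.65923169,  0.37547478]), 'torque': array([ 0.00405577, -0.06395059, -0.02977872]), 'gripper_force': 0.0, 'gripper_width': 90.9357221274709}
```

View pics/top0.png

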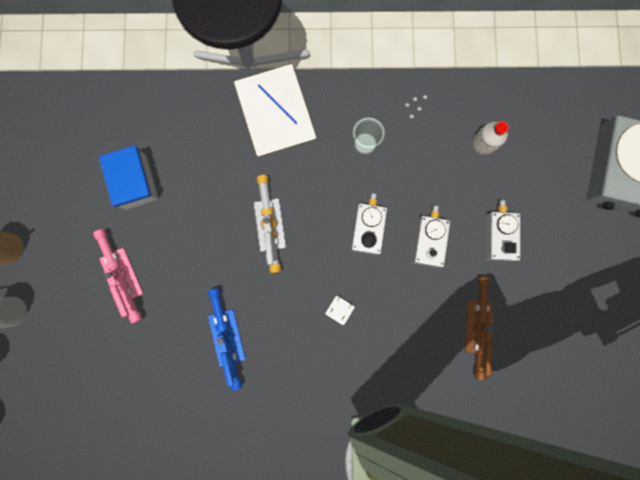

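View pics/scene0.png

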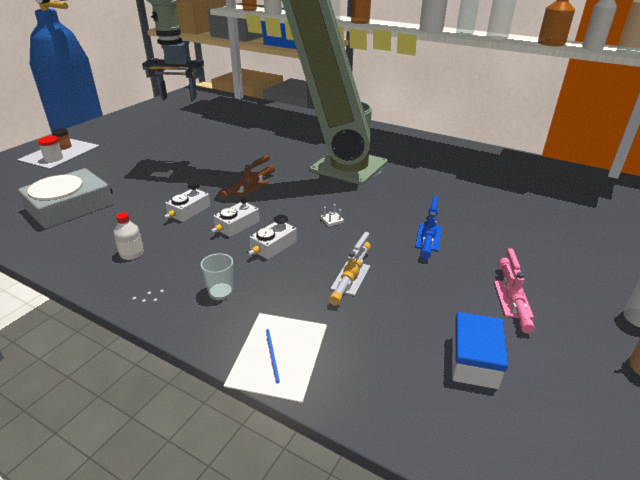

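The top view shows the steel/brass valve at about (269,225). The vent block with the broad round head is at (369,240), the thin plunger at (432,253), the square button at (509,247) and the pin block at (340,310). Next I measure the valve and the vent.

```bash
python3 - <<'E'
from h import *
f=dict(np.load("top0.npz")); W=cloud(f)
im=f["pixels"][...,::-1]
cv2.imwrite("pics/crop0.png",cv2.resize(im[160:330,220:420],None,fx=4,fy=3.5,interpolation=cv2.INTER_CUBIC))
def rep(n,r0,r1,c0,c1,z0,z1):
    Q=W[r0:r1,c0:c1].reshape(-1,3); Q=Q[(Q[:,2]>z0)&(Q[:,2]<z1)]
    (c,s,a)=cv2.minAreaRect(Q[:,:2].astype(np.float32)); m=Q.mean(0)
    e,v=np.linalg.eigh(np.cov(Q[:,:2].T)); d=v[:,1]*np.sign(v[0,1])
    print(n,len(Q),"mean",m.round(1),"rect",np.round(c,1),np.round(s,1),"axis deg",np.degrees(np.arctan2(d[1],d[0])).round(1),Q.min(0).round(),Q.max(0).round())
rep("lever",165,280,245,295,66,85)
rep("pipe",165,280,250,295,18,50)
rep("ventblock",195,260,345,393,38,50)
rep("ventbtn",195,260,345,393,66,85)
rep("plunger",205,270,412,455,66,85)
rep("pin",290,330,320,360,6,50)
rep("blue",285,395,200,250,18,90)
E
```

```text
lever 289 mean [504.4 286.6  73.4] rect [507.5 287.2] [110.   14.2] axis deg 5.4 [453. 276.  66.] [563. 298.  80.]
pipe 752 mean [561.8 290.3  29.8] rect [552.  291.5] [231.9  35.7] axis deg 9.1 [436. 263.  18.] [667. 320.  48.]
ventblock 781 mean [530.8  57.1  44. ] rect [535.8  55.1] [ 65.7 110.3] axis deg -10.0 [477.  15.  39.] [593.  94.  50.]
ventbtn 214 mean [505.9  60.7  73.4] rect [506.1  59.9] [34.3 36.8] axis deg 77.0 [489.  41.  67.] [523.  78.  80.]
plunger 44 mean [474.7 -84.2  74. ] rect [474.1 -84.8] [13.1 14.1] axis deg -83.5 [468. -92.  66.] [481. -78.  78.]
pin 449 mean [347.2 125.3  12.9] rect [352.2 132.7] [68.3 49.7] axis deg 30.0 [314.  92.   6.] [379. 158.  46.]
blue 1257 mean [280.2 387.1  42.4] rect [286.  390.3] [231.5  34.8] axis deg 15.0 [172. 351.  18.] [401. 432.  79.]
```

View pics/crop0.png

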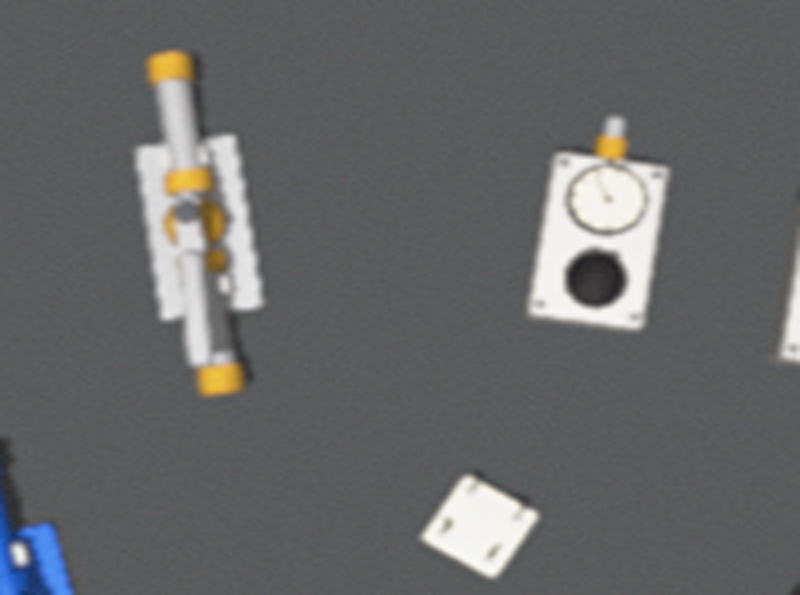

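The valve pivot is at about (553,291) with the pipe axis at about 9°. The lever sits near 0.06 rad and the vent top is at (506,60). First I move over, with the fingers shut, to the lever's -y side.

Request:
{"name": "send_rows", "arguments": {
  "motion": [
    [0.25,0.76,0,0,0,0.6,-1],
    [0.25,0.76,0,0,0,0.6,-1],
    [0.25,0.76,0,0,0,0.6,-1],
    [0.25,0.76,0,0,0,0.6,-1],
    [0.25,0.76,0,0,0,0.6,-1],
    [0.25,0.76,0,0,0,0.6,-1],
    [0.25,0.76,0,0,0,0.6,-1],
    [0.25,0.76,0,0,0,0.6,-1],
    [0.25,0.76,0,0,0,0.6,-1]
  ],
  "squeeze": 10
}}

```text
time_s: 1.23
ee_pos: [365.9, -142.5, 213.8]
ee_rot: [-180.0, 0.0, 60.8]
force: [0.2, -0.3, -0.6]
gripper_width: 4.0
gripper_force: 0.0
```

Request:
{"name": "send_rows", "arguments": {
  "motion": [
    [0.25,0.76,0,0,0,0.6,-1],
    [0.25,0.76,0,0,0,0.6,-1],
    [0.25,0.76,0,0,0,0.6,-1],
    [0.25,0.76,0,0,0,0.6,-1],
    [0.25,0.76,0,0,0,0.6,-1],
    [0.25,0.76,0,0,0,0.6,-1],
    [0.25,0.76,0,0,0,0.6,-1],
    [0.25,0.76,0,0,0,0.6,-1],
    [0.25,0.76,0,0,0,0.6,-1],
    [0.25,0.76,0,0,0,0.6,-1]
  ]
}}

```text
time_s: 2.48
ee_pos: [491.1, 236.4, 214.1]
ee_rot: [-180.0, 0.0, 96.7]
force: [-0.3, -0.1, 0.8]
gripper_width: 0.5
gripper_force: 0.0
```

Request:
{"name": "send_rows", "arguments": {
  "motion": [
    [0,0,-0.1,0,0,0,-1],
    [0,0,-0.2,0,0,0,-1],
    [0,0,-0.28,0,0,0,-1],
    [0,0,-0.312,0,0,0,-1],
    [0,0,-0.312,0,0,0,-1],
    [0,0,-0.312,0,0,0,-1]
  ]
}}

```text
time_s: 3.22
ee_pos: [492.5, 238.4, 59.7]
ee_rot: [179.8, -0.1, 96.8]
force: [0.4, -0.1, -1.3]
gripper_width: 0.4
gripper_force: 0.0
```

```bash
python3 - <<'E'
import numpy as np
P=np.array([553,291]);F0=np.array([491.1,236.4])
for th in range(188,88,-8):
    t=np.radians(th);u=np.array([np.cos(t),np.sin(t)]);m=np.array([np.sin(t),-np.cos(t)])
    F=P+65*u-23*m; print(th,F.round(),((F-F0)/500).round(3), "yaw",th-90, "turn",((th-90-96.7)/60))
E
```

```text
188 [492. 259.] [0.001 0.046] yaw 98 turn 0.02166666666666662
180 [488. 268.] [-0.006  0.063] yaw 90 turn -0.11166666666666672
172 [485. 277.] [-0.011  0.082] yaw 82 turn -0.24500000000000005
164 [484. 287.] [-0.014  0.101] yaw 74 turn -0.37833333333333335
156 [484. 296.] [-0.014  0.12 ] yaw 66 turn -0.5116666666666667
148 [486. 306.] [-0.011  0.139] yaw 58 turn -0.645
140 [488. 315.] [-0.005  0.158] yaw 50 turn -0.7783333333333334
132 [492. 324.] [0.003 0.175] yaw 42 turn -0.9116666666666667
124 [498. 332.] [0.013 0.191] yaw 34 turn -1.0450000000000002
116 [504. 339.] [0.025 0.206] yaw 26 turn -1.1783333333333335
108 [511. 346.] [0.04  0.219] yaw 18 turn -1.3116666666666668
100 [519. 351.] [0.056 0.229] yaw 10 turn -1.445
92 [528. 355.] [0.073 0.238] yaw 2 turn -1.5783333333333334
```

Request:
{"name": "send_rows", "arguments": {
  "motion": [
    [0,0.02,0,0,0,0,-1],
    [0,0.04,0,0,0,0,-1],
    [-0.004,0.053,0,0,0,-0.05,-1],
    [-0.007,0.063,0,0,0,-0.11,-1],
    [-0.01,0.072,0,0,0,-0.18,-1],
    [-0.012,0.082,0,0,0,-0.24,-1],
    [-0.014,0.091,0,0,0,-0.31,-1],
    [-0.015,0.1,0,0,0,-0.38,-1],
    [-0.016,0.11,0,0,0,-0.45,-1],
    [-0.015,0.12,0,0,0,-0.51,-1],
    [-0.014,0.13,0,0,0,-0.58,-1],
    [-0.012,0.139,0,0,0,-0.65,-1],
    [-0.009,0.149,0,0,0,-0.71,-1],
    [-0.006,0.158,0,0,0,-0.78,-1]
  ]
}}

```text
time_s: 4.97
ee_pos: [487.8, 317.0, 58.2]
ee_rot: [180.0, 0.1, 49.9]
force: [-0.3, -2.5, 0.1]
gripper_width: 0.1
gripper_force: 1.2
```

```bash
python3 - <<'E'
from h import *
f=eyes.grab_frame("top"); W=cloud(f); np.savez("top1.npz",**f)
cv2.imwrite("pics/crop1.png",cv2.resize(f["pixels"][140:330,180:420,::-1],None,fx=3,fy=3))
print(env.state()["force"])
E
```

```text
[ 0.45243406 -1.72898706 -0.70672532]
```

View pics/crop1.png

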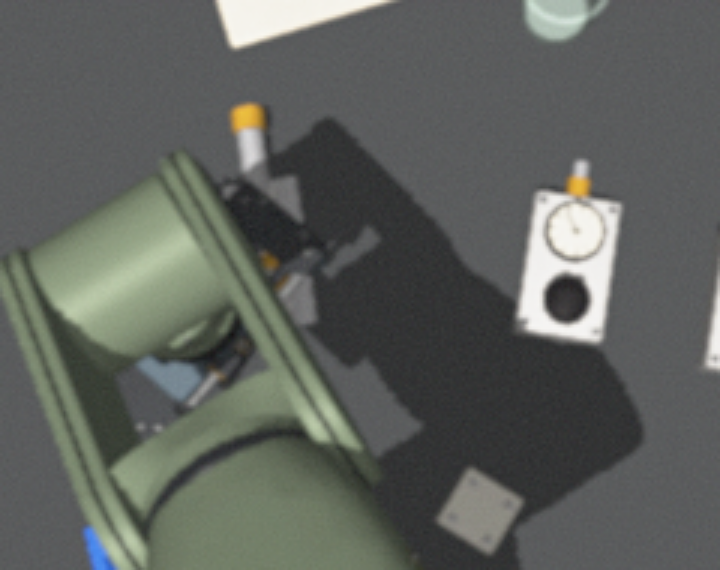

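The arm covers the lever, but the steady contact force of about 2 N fits a lever moving with the fingers. I continue the arc.

Request:
{"name": "send_rows", "arguments": {
  "motion": [
    [0.004,0.009,0,0,0,-0.07,-1],
    [0.008,0.018,0,0,0,-0.14,-1],
    [0.013,0.025,0,0,0,-0.2,-1],
    [0.018,0.033,0,0,0,-0.27,-1],
    [0.024,0.041,0,0,0,-0.34,-1],
    [0.03,0.048,0,0,0,-0.4,-1],
    [0.037,0.054,0,0,0,-0.47,-1],
    [0.044,0.06,0,0,0,-0.53,-1],
    [0.05,0.065,0,0,0,-0.58,-1],
    [0.053,0.067,0,0,0,-0.6,-1],
    [0.053,0.067,0,0,0,-0.6,-1]
  ]
}}

```text
time_s: 6.4
ee_pos: [514.2, 350.7, 57.8]
ee_rot: [180.0, 0.0, 14.1]
force: [-2.7, -0.8, -0.3]
gripper_width: 0.3
gripper_force: 1.0
```

Request:
{"name": "send_rows", "arguments": {
  "motion": [
    [-0.03,-0.008,0,0,0,0,-1],
    [-0.06,-0.015,0,0,0,0,-1],
    [-0.06,-0.015,0.1,0,0,0,-1],
    [-0.06,-0.015,0.2,0,0,0,-1],
    [-0.04,-0.1,0.2,0,0,0,-1],
    [-0.017,-0.577,0.2,0,0,0,-1],
    [-0.017,-0.577,0.2,0,0,0,-1],
    [-0.017,-0.577,0.2,0,0,0,-1],
    [-0.017,-0.577,0.2,0,0,0,-1],
    [-0.017,-0.577,0.2,0,0,0,-1],
    [-0.017,-0.577,0.2,0,0,0,-1],
    [-0.017,-0.577,0.2,0,0,0,-1]
  ]
}}

```text
time_s: 7.9
ee_pos: [505.9, 63.3, 158.0]
ee_rot: [-180.0, -0.0, 14.1]
force: [-0.2, 0.3, 1.1]
gripper_width: 0.8
gripper_force: 0.0
```

```bash
python3 - <<'E'
from h import *
s=env.state(); print(s["ee_pos"].round(1),s["ee_rot"].round(1),s["force"])
f=eyes.grab_frame("top"); W=cloud(f)
cv2.imwrite("pics/crop2.png",cv2.resize(f["pixels"][140:330,180:420,::-1],None,fx=3,fy=3))
Q=W[150:285,200:310].reshape(-1,3); Q=Q[(Q[:,2]>66)&(Q[:,2]<85)]
print(len(Q),cv2.minAreaRect(Q[:,:2].astype(np.float32)))
e,v=np.linalg.eigh(np.cov(Q[:,:2].T));print(np.degrees(np.arctan2(*v[::-1,1])),Q.min(0),Q.max(0))
E
```

```text
[505.9  63.3 158. ] [-180.    -0.    14.1] [-0.20639208  0.26655082  1.1470989 ]
287 ((543.2949829101562, 335.48236083984375), (14.372861862182617, 110.92434692382812), 11.239978790283203)
101.27090247660361 [527.45126743 281.24370996  66.03829143] [559.24770235 390.08846628  80.05224238]
```

View pics/crop2.png

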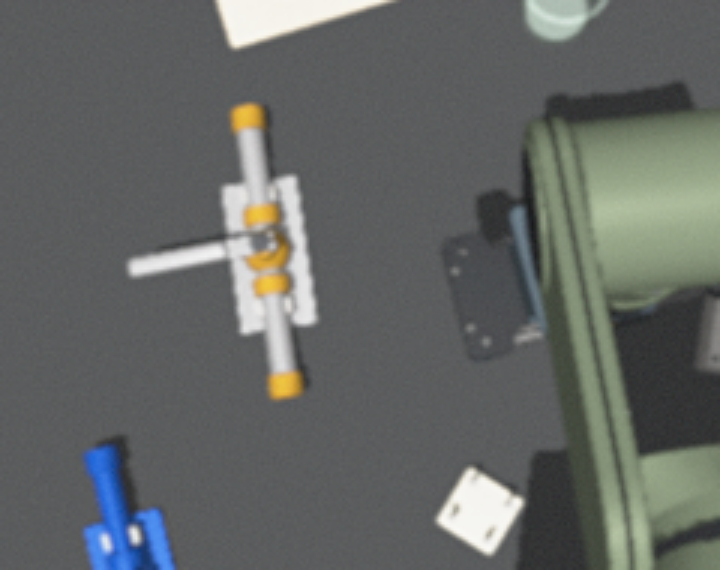

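The lever now stands at 101° world against a pipe at about 9°, so roughly 1.55 rad: square across. Now I press the vent.

Request:
{"name": "send_rows", "arguments": {
  "motion": [
    [0,0,-0.08,0,0,0,-1],
    [0,0,-0.14,0,0,0,-1],
    [0,0,-0.156,0,0,0,-1],
    [0,0,-0.16,0,0,0,-1],
    [0,0,-0.164,0,0,0,-1],
    [0,0,-0.168,0,0,0,-1],
    [0,0,-0.172,0,0,0,-1],
    [0,0,-0.176,0,0,0,-1],
    [0,0,-0.18,0,0,0,-1],
    [0,0,-0.183,0,0,0,-1],
    [0,0,-0.183,0,0,0,-1],
    [0,0,-0.183,0,0,0,-1]
  ]
}}

```text
time_s: 9.45
ee_pos: [507.0, 62.1, 66.8]
ee_rot: [180.0, -0.1, 14.0]
force: [3.2, 2.0, 3.6]
gripper_width: 0.8
gripper_force: 2.3
```

Request:
{"name": "send_rows", "arguments": {
  "motion": [
    [0,0,-0.002,0,0,0,-1],
    [0,0,-0.004,0,0,0,-1],
    [0,0,-0.005,0,0,0,-1],
    [0,0,-0.005,0,0,0,-1]
  ]
}}

```text
time_s: 9.95
ee_pos: [506.9, 62.1, 64.3]
ee_rot: [180.0, -0.1, 14.0]
force: [2.0, 3.2, 5.5]
gripper_width: 0.3
gripper_force: 2.9
```

Request:
{"name": "send_rows", "arguments": {
  "motion": [
    [0,0,-0.001,0,0,0,-1],
    [0,0,-0.001,0,0,0,-1],
    [0,0,-0.001,0,0,0,-1],
    [0,0,-0.001,0,0,0,-1],
    [0,0,-0.001,0,0,0,-1],
    [0,0,-0.001,0,0,0,-1],
    [0,0,-0.001,0,0,0,-1],
    [0,0,-0.001,0,0,0,-1],
    [0,0,-0.001,0,0,0,-1],
    [0,0,-0.001,0,0,0,-1],
    [0,0,-0.001,0,0,0,-1],
    [0,0,-0.001,0,0,0,-1],
    [0,0,-0.001,0,0,0,-1],
    [0,0,-0.001,0,0,0,-1],
    [0,0,-0.001,0,0,0,-1],
    [0,0,-0.001,0,0,0,-1],
    [0,0,-0.001,0,0,0,-1],
    [0,0,-0.001,0,0,0,-1],
    [0,0,-0.001,0,0,0,-1]
  ]
}}

```text
time_s: 12.32
ee_pos: [506.9, 62.1, 64.0]
ee_rot: [180.0, -0.1, 14.0]
force: [2.3, 1.3, 7.3]
gripper_width: 0.8
gripper_force: 3.7
```

The button is at its stop: 7 N at 12 mm of travel, held for over 2 s. Now I release it and move clear.

Request:
{"name": "send_rows", "arguments": {
  "motion": [
    [0,0,0.015,0,0,0,-1],
    [0,0,0.03,0,0,0,-1],
    [0,0,0.08,0,0,0,-1],
    [0,0,0.16,0,0,0,-1],
    [0,0,0.26,0,0,0,-1],
    [-0.1,-0.3,0.3,0,0,0,-1],
    [-0.1,-0.6,0.3,0,0,0,-1],
    [-0.1,-0.6,0.3,0,0,0,-1],
    [-0.1,-0.6,0.3,0,0,0,-1],
    [-0.1,-0.6,0.3,0,0,0,-1],
    [-0.1,-0.6,0.3,0,0,0,-1],
    [-0.1,-0.6,0.3,0,0,0,-1],
    [-0.1,-0.6,0.3,0,0,0,-1],
    [-0.1,-0.6,0.3,0,0,0,-1]
  ]
}}

```text
time_s: 14.08
ee_pos: [456.2, -236.8, 213.4]
ee_rot: [-180.0, 0.0, 14.1]
force: [0.3, -0.4, 0.3]
gripper_width: 0.7
gripper_force: 0.0
```

```bash
python3 - <<'E'
from h import *
s=env.state(); print(s["ee_pos"].round(1),s["force"])
f=eyes.grab_frame("top"); W=cloud(f)
Q=W[195:260,345:393].reshape(-1,3); Q=Q[(Q[:,2]>62)&(Q[:,2]<85)]
print("vent",len(Q),Q.mean(0),np.percentile(Q[:,2],95))
Q=W[150:285,200:310].reshape(-1,3); Q=Q[(Q[:,2]>66)&(Q[:,2]<85)]
e,v=np.linalg.eigh(np.cov(Q[:,:2].T));print("lever",np.degrees(np.arctan2(*v[::-1,1])))
E
```

```text
[ 456.2 -236.8  213.4] [ 0.25393485 -0.42549144  0.29986049]
vent 217 [505.84543333  60.52965998  73.44495751] 77.44247444094779
lever 101.23691622028383
```

The vent top is back at its starting height, the lever is square, and the arm touches nothing.

```bash
python3 -c "
from h import *
print(env.job_done())"
```

```text
the job is handed in; nothing more can be done
None
```

I turned the valve lever square across its pipe (about 1.55 rad), held the vent button at its stop for over 2 s and let it come up again, then handed the job in; no verdict was returned.

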